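# Unlock the tackle box with the T-key and open its drawer

## Task

The drawer of the gray tackle box is locked: take the yellow T-handled key out of its wooden stand, push its square tip into the recess of the orange lock knob on the box's lid and use the key to turn the knob clockwise (seen from above) all the way to its stop. Stand the key back in its hole in the stand, fully down on its collar, and only then pull the drawer fully open by its steel handle and let go. Leave the marble jar, pinwheel, succulent, dinosaur and bracelet mold standing where they are.

Things in the scene. Friction and masses are not known exactly. Their poses are not given: they have to be found in the camera images.
- tackle_box: gray plastic tackle box, fixed to the table, 150 (x) x 200 (y) x 110 mm high; origin at the centre of its underside, its front with the drawer faces its own -x. The lid is flat at 110 mm; in its middle sits the lock knob. The dinosaur stands on the lid on the +y side.
- drawer_handle (a point): middle of the drawer's steel bar handle: bar 110 mm long (along the box's y), 12 mm thick (x), 14 mm high, centre 85 mm above the table (25 mm below the lid) and 42 mm in front of the drawer's face, so 36 mm free behind the bar; held by a 10 mm arm at each end. Axes as the tackle box.
- drawer (a joint): slide of the drawer in m: 0 shut, 0.08 fully open; opens along the box's -x. A bolt under the lock knob holds it shut (a few mm of play) until the knob is turned. The drawer is in the box's upper half, so its underside passes about 55 mm above the table.
- lock (a joint): angle of the captive lock knob in rad: turns clockwise seen from above from 0 (locked) to its stop at 1.4 (unlocked); starts anywhere from 0 to 0.2. Stiff (about 0.15 N m), stays where it is left.
- lock_recess (a point): centre of the mouth of the square recess in the top of the orange knob (68 mm wide, 26 mm high, on the middle of the lid): mouth 136 mm above the table, recess 20 mm wide and 20 mm deep with a 2 mm chamfer; takes the key's 18 mm square tip in any of four turns. Axes turn with the knob: x and y are parallel to the recess's sides, z up; a white mark on the knob lies on its +x.
- key: T-handled key of steel with a yellow bar, 124 mm high, upright, 0.15 to 0.3 kg; origin at the centre of its tip's underside, z up along the shank, x along the T-bar, so the faces of its square shank are parallel to x and y. Shank 18 mm square from 4 to 62 mm (lowest 4 mm narrowed to 14 mm), collar 52 mm wide from 62 to 68 mm, 16 mm round stem, T-bar from 100 to 124 mm.
- key_grip (a point): middle of the key's T-bar, 112 mm above the tip: the bar is 90 mm long (key's x), 18 mm wide (key's y), 24 mm high.
- key_collar (a point): centre of the underside of the key's collar, 62 mm above the tip.
- key_stand: wooden block 80 x 80 x 70 mm high, fixed to the table, origin at the centre of its underside; a square hole 30 mm wide goes down through its middle. The key stands in it with its collar resting on the top (tip 8 mm above the table), turned anyhow.
- stand_mouth (a point): centre of the hole's mouth in the stand's top, 70 mm above the table; axes as the stand.
- marble_jar: glass jar with red lid and two marbles, 74 mm wide, 103 mm high, loose; origin at the centre of its underside, z up.
- pinwheel: chrome pinwheel on a stick in a round dark wooden foot (80 mm wide), 210 mm high, wheel 76 mm wide; loose; origin at the centre of its underside, z up.
- succulent: succulent in a terracotta pot, 84 mm wide, 98 mm high, loose; origin at the centre of its underside, z up.
- dinosaur: hard green plastic dinosaur, 85 mm long (its x), 24 mm wide, 62 mm high, standing loose on the tackle box's lid beside the knob; origin between its feet, z up.
- bracelet_mold: coral bracelet mold, flat round, 84 mm wide, 12 mm high, lying loose in front of the tackle box; the drawer passes over it; origin at the centre of its underside, z up.
There are look-alikes about, which are no part of the job. Several things look just like the marble_jar: the one meant starts nearest to the robot's base.

How it is judged:
On the way, in this order (a step that is already met when the one before it is completed fails the run):
1. the key's tip is at least 10 mm deep in the recess of the lock knob, before the knob is turned (horizontal distance between key and lock_recess below 0.005 m and z of key in the frame of lock_recess below -0.01 m and angle between key's own z axis and vertical below 0.15 rad and value of joint lock below 0.6 rad), for 0.1 s.
2. the knob is turned clockwise to its stop (above 1.2 rad) with the key still seated in it (horizontal distance between key and lock_recess below 0.005 m and z of key in the frame of lock_recess below -0.01 m and angle between key's own z axis and vertical below 0.15 rad and value of joint lock above 1.2 rad), for 0.1 s.
3. the key stands back in its stand, on its collar, let go, with the drawer still shut (horizontal distance between key_collar and stand_mouth below 0.014 m and z of key_collar in the frame of stand_mouth between -0.006 and 0.006 m and angle between key's own z axis and vertical below 0.12 rad and contact force between the fingers and key below 0.5 N and value of joint drawer below 0.03 m), for 0.2 s.
4. the drawer is pulled fully open (more than 68 of 80 mm) (value of joint drawer above 0.068 m), for 0.2 s.
At the end, for the whole second after the job is handed in: Knob above 1.1 rad, drawer at rest over 66 mm open; key let go, upright and at rest in its stand (collar within 14 mm of the hole's centre and 6 mm of the top, tilt under 0.12); jar, pinwheel, succulent, dinosaur and mold within 30 mm of their starts, tilt under 0.3 (value of joint lock above 1.1 rad and value of joint drawer above 0.066 m and velocity of joint drawer below 0.01 m/s and horizontal distance between key_collar and stand_mouth below 0.014 m and z of key_collar in the frame of stand_mouth between -0.006 and 0.006 m and angle between key's own z axis and vertical below 0.12 rad and contact force between the fingers and key below 0.5 N and linear speed of key below 0.02 m/s and distance of each of marble_jar, pinwheel, succulent, dinosaur, bracelet_mold from where it was at the start of the episode below 0.03 m and angle between each of marble_jar, pinwheel, succulent, dinosaur, bracelet_mold's own z axis and vertical below 0.3 rad); the robot touches nothing.
It fails at once if the marble jar, pinwheel, succulent, dinosaur or bracelet mold is shifted by more than 30 mm or knocked over (not (distance of each of marble_jar, pinwheel, succulent, dinosaur, bracelet_mold from where it was at the start of the episode below 0.03 m and angle between each of marble_jar, pinwheel, succulent, dinosaur, bracelet_mold's own z axis and vertical below 0.3 rad)).
It also fails if it takes over 72 s, if anything falls off the work surface, if the arm or the gripper's body presses on something with over 40 N, if the wrist force passes 120 N, or if a joint passes its speed limit or range.

## Robot

A 6-joint arm with a two-finger parallel gripper is mounted at the origin on the work surface. World frame = base frame: x ahead of the robot, y to its left, z up, the work surface at z = 0. Lengths are in m, angles in rad, forces in N, time in s.
With the tool pointing down it reaches from about 0.3 to 0.775 m from the base axis. Payload 14.6 kg.
Tool frame: the origin (TCP) lies midway between the tips of the shut fingers; the grasp point (between the pads) lies 19 mm behind it; z points along the fingers, y is the line along which they close (so a half turn about z gives the same grasp; the last joint's range is limited). The gripper opens to 85 mm and grips with 20 to 120 N. Pads are 22 mm wide; open, the fingers measure 114 mm over their backs; the gripper's body (76 mm by 85 mm) begins 54 mm behind the grasp point. The pads swing forward as they close: fully open they stand 13 mm farther back than shut.
Start: joints at [1.089, 0.3, 1.521, -0, 1.321, -0.067], TCP at [0.222, 0.503, 0.231] pointing down, gripper open.
Joint ranges: [-3.03, 3.03], [-0.79, 2.21], [0.23, 2.52], [-1.04, 4.18], [0, 3.07], [-2.55, 2.55]. Speed limits (rad/s): [2.22, 2.22, 2.57, 3.14, 3.14, 3.14].

## Interface

Orientations are given as a unit quaternion [w, x, y, z].
In Python, from workcell import * gives the robot as it stands.
- The arm moves only by the tool play_rows, never from a script. Its argument "deltas" is a list of rows, each a list of 6 numbers: the shift along the world's x, y, z in m, then the turn, a rotation vector about the world's x, y, z in rad. In form: [[dx, dy, dz, ax, ay, az], ...]. A call has 1 to 8 rows; each row shifts and turns the commanded pose from where the row before left it; what a row does not reach is not made up. A row lasts 1/10 s, in which the tool goes at most 50 mm and 8.59 degrees, less where a joint would pass 70% of its speed; a pose out of reach is approached as far as the arm can. A call is refused whole if a number of a shift passes 0.05 or a number of a turn 0.15, either way. A call with a gripper value outside its range is refused whole. "jaw" is the closure, from -1 (fully open) to 1 (shut), set as the call begins (left out, the last holds). The fingers move at their own pace and stop on an object; "squeeze" is the grip in N (left out, the last holds). Time passes only in rows, so rows that do not move let the fingers close. It gives the time, the measured TCP pose, the force, the opening and the grip force at its end, in the units of the state.
- observe(): the state, without advancing time (a new reading comes with each control period).
- read_camera(name): name is "scene" or "top" or "wrist"; returns (picture, depth): 400x640x3 uint8, red, green, blue; 400x640 float32, m along the optical axis (not along the pixel's ray), 0 where there is no reading.
- get_calibration(name): a dict with "fx", "fy", "cx", "cy" (pixels), "distortion" ([k1, k2, p1, p2, k3] as OpenCV has them; the pictures are not rectified), "view" (4x4, takes a point from world to camera coordinates). Camera axes: x right, y down, z forward; pixel columns grow to the right and rows downward; lengths in m; the calibration is good to about 2 mm. A picture is of the moment at which its call begins: read the wrist's pose just before it. get_calibration takes no time and is no camera call; for the wrist camera it gives the pose at the moment of the call.
- close_job(): hands the job in; it is judged then, once.
The state is a dict: "t": time; "joint_positions": joint angles; "joint_vel": joint speeds; "effort": joint torques, N m; "tcp_pos": TCP position; "orientation": TCP orientation; "force": force on the tool from outside, world axes, zero at the start; "moment": the same for the moment, N m; "finger_gap": opening from 0.0 (shut) to 1.0 (fully open); "grip_force": force on a finger pad.
Only numpy, scipy, OpenCV 4.12 (cv2) and the standard library are available. Lean on these libraries where they do the work, as an engineer would, in place of code of your own. Each camera call takes 0.05 s, during which the arm holds its last target. There are 200 camera calls.

## Working session

There is one attempt and no reset: what is moved stays moved. The work goes in short steps, Python scripts to look and compute and a tool call to move; the robot and the scene stay as the last step left them, time stands still between calls to the robot, and variables do not carry over. Pictures are saved under pics/ and viewed, at most 11 in all, crops included, and the job is handed in when it is done.

Besides the shell and the picture viewer there is one more tool, called after "Emit:" by a JSON object that holds its "fn" and its "kwargs". play_rows: Moves the arm, as the interface text tells. Its arguments: {"type":"object","properties":{"deltas":{"type":"array","items":{"type":"array","items":{"type":"number"}}},"jaw":{"type":"number"},"squeeze":{"type":"number"}},"required":["deltas"]}

```bash
mkdir -p pics; ls; python3 - <<'E'
from workcell import *
import cv2,numpy as np
s=observe();print(s['t'],s['tcp_pos'],s['orientation'])
for n in['top','scene']:
    p,d=read_camera(n);c=get_calibration(n);np.savez(n+'0.npz',p=p,d=d,**{k:np.array(v) for k,v in c.items()})
    cv2.imwrite(f'pics/{n}0.png',p[:,:,::-1]);print(n,c)
E
```

```text
pics
0.0 [0.22155435 0.50315455 0.23072848] [-1.54254952e-04  2.05926310e-01  9.78567341e-01 -5.39408013e-04]
top {'fx': 384.03696625815576, 'fy': 384.03696625815576, 'cx': 311.6982337591016, 'cy': 201.4496045948044, 'distortion': array([-0.04557669,  0.        ,  0.        ,  0.        ,  0.        ]), 'view': array([[ 0.00781723, -0.99995449, -0.00546927, -0.01833689],
       [-0.99850304, -0.00750956, -0.05417836,  0.56639941],
       [ 0.05413482,  0.0058846 , -0.9985163 ,  0.93652826],
       [ 0.        ,  0.        ,  0.        ,  1.        ]])}
scene {'fx': 402.11668748456435, 'fy': 402.11668748456435, 'cx': 316.32559293379023, 'cy': 198.34786353844788, 'distortion': array([-0.0058434,  0.       ,  0.       ,  0.       ,  0.       ]), 'view': array([[ 7.27893883e-01,  6.85689497e-01, -6.39160239e-04,
        -3.84608239e-01],
       [ 5.25612209e-01, -5.58561920e-01, -6.41669999e-01,
        -2.13571913e-01],
       [-4.40343390e-01,  4.66731717e-01, -7.66980576e-01,
         1.53752636e+00],
       [ 0.00000000e+00,  0.00000000e+00,  0.00000000e+00,
         1.00000000e+00]])}
```

View pics/top0.png

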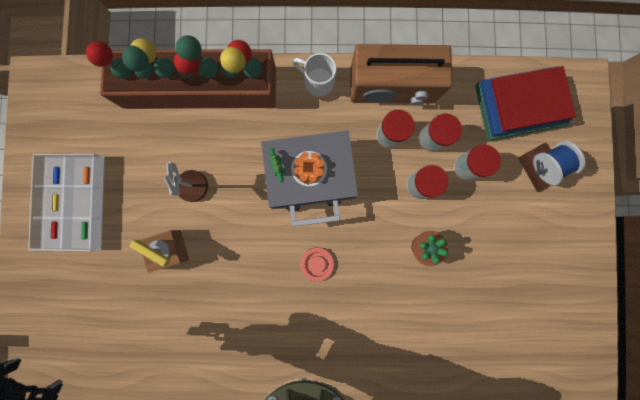

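View pics/scene0.png

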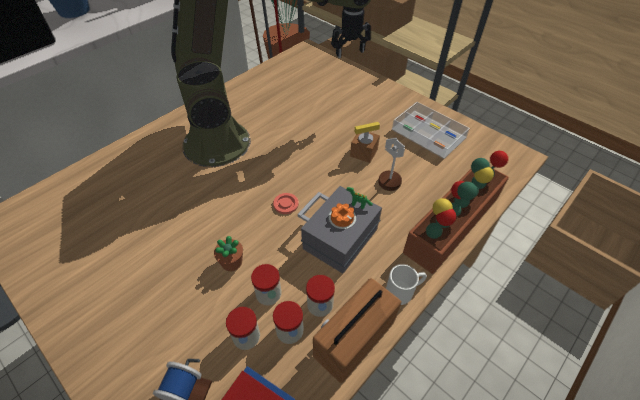

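The top view shows the key at (150,252) in its stand (163,252), and the box at (309,168) with its orange knob and the handle at (315,222). The mold is at (318,264), the pinwheel at (190,185), the succulent at (432,249) and the dinosaur at (277,163). The four jars are at (398,125), (441,131), (484,161) and (432,182). The jar nearest the base is the one at (432,182), since it is lowest in the picture. I won't be touching any of the jars.

```bash
cat > h.py <<'E'
import numpy as np,cv2
def ray(c,uv):
    K=np.array([[c['fx'],0,c['cx']],[0,c['fy'],c['cy']],[0,0,1]],float)
    n=cv2.undistortPoints(np.array(uv,float).reshape(-1,1,2),K,np.array(c['distortion'])).reshape(-1,2)
    V=np.array(c['view']);R=V[:3,:3];o=-R.T@V[:3,3]
    return o,np.c_[n,np.ones(len(n))]@R
def onz(c,uv,z):
    o,d=ray(c,uv);return o+d*((z-o[2])/d[:,2])[:,None]
def withd(c,uv,dep):
    o,d=ray(c,uv);return o+d*np.array(dep).reshape(-1,1)
def mask(p,lo,hi,roi=None):
    h=cv2.cvtColor(p,cv2.COLOR_RGB2HSV);m=cv2.inRange(h,lo,hi)
    if roi:
        k=np.zeros_like(m);x0,y0,x1,y1=roi;k[y0:y1,x0:x1]=1;m*=k
    return m
def px(m):
    v,u=np.nonzero(m);return np.c_[u,v].astype(float)
def yawrect(P):
    r=cv2.minAreaRect(P[:,:2].astype(np.float32)*1000);b=cv2.boxPoints(r)
    e=[b[1]-b[0],b[2]-b[1]];e=max(e,key=np.linalg.norm)
    return np.array(r[0])/1000,r[1],np.arctan2(e[1],e[0])
E
python3 - <<'E'
from h import *
T=np.load('top0.npz');p,d=T['p'],T['d']
def cloud(roi):
    x0,y0,x1,y1=roi;v,u=np.mgrid[y0:y1,x0:x1];q=np.c_[u.ravel(),v.ravel()];dd=d[q[:,1],q[:,0]];k=dd>0
    return withd(T,q[k],dd[k]),q[k]
def rep(n,P):print(n,len(P),[np.round(x,4) for x in yawrect(P)],np.round(np.median(P[:,2]),4), np.round(P[:,:2].mean(0),4))
# key bar
m=mask(p,(22,120,90),(32,255,255),(115,225,185,275));q=px(m);P=withd(T,q,d[q[:,1].astype(int),q[:,0].astype(int)])
rep('bar all',P);k=P[:,2]>.125;rep('bar top',P[k]);rep('bar onz',onz(T,q[k],.132))
P,q=cloud((125,215,205,280));k=abs(P[:,2]-.07)<.008;rep('stand top',P[k])
P,q=cloud((250,120,365,215));k=abs(P[:,2]-.11)<.006;rep('lid',P[k])
m=mask(p,(5,120,120),(18,255,255),(285,145,330,192));q=px(m);P=withd(T,q,d[q[:,1].astype(int),q[:,0].astype(int)]);k=P[:,2]>.13;rep('knob',P[k]);print(cv2.minEnclosingCircle(P[k][:,:2].astype(np.float32)))
P,q=cloud((280,195,350,232));k=(abs(P[:,2]-.092)<.006);rep('handle',P[k])
for n,roi,lo,hi in[('mold',(295,245,340,285),.006,.02),('pin',(165,165,215,205),.01,.05),('pinwheel',(155,155,215,205),.1,.25),('succ',(405,225,455,270),.03,.12),('dino',(268,143,288,185),.12,.18),('jar4',(405,160,452,205),.09,.12),('jar1',(375,105,418,152),.09,.12)]:
    P,q=cloud(roi);k=(P[:,2]>lo)&(P[:,2]<hi);rep(n,P[k])
def crop(a,b,c,dd,s):return cv2.resize(p[b:dd,a:c],None,fx=s,fy=s,interpolation=cv2.INTER_CUBIC)
im=np.hstack([crop(280,140,340,200,6),crop(125,215,185,275,6)]);cv2.imwrite('pics/crop1.png',im[:,:,::-1])
E
```

```text
bar all 381 [array([0.4468, 0.3723]), array([146.3124,  47.691 ]), np.float32(1.3756)] 0.1308 [0.4453 0.3431]
bar top 312 [array([0.445 , 0.3427]), array([87.5772, 16.8768]), np.float32(1.0673)] 0.1313 [0.4455 0.3421]
bar onz 312 [array([0.4456, 0.3418]), array([89.1517, 17.7766]), np.float32(1.0632)] 0.132 [0.4455 0.3418]
stand top 834 [array([0.4441, 0.3435]), array([80.3879, 80.2555]), np.float32(0.296)] 0.07 [0.4473 0.3369]
lid 4967 [array([ 0.6362, -0.0066]), array([150.9283, 200.2991]), np.float32(-1.4349)] 0.1099 [ 0.6348 -0.0107]
knob 540 [array([ 0.5921, -0.0031]), array([ 61.8156, 150.6521]), np.float32(-0.0901)] 0.1359 [ 0.6347 -0.007 ]
((0.5915201902389526, -0.009411084465682507), 0.07729858160018921)
handle 415 [array([ 0.5376, -0.0232]), array([ 48.2356, 147.1861]), np.float32(-1.438)] 0.0911 [ 0.5295 -0.0214]
mold 693 [array([ 0.412, -0.027]), array([82.1465, 82.1699]), np.float32(-0.7698)] 0.0116 [ 0.4119 -0.0276]
pin 731 [array([0.6036, 0.2825]), array([69.4144, 78.9863]), np.float32(-0.1269)] 0.0217 [0.6029 0.2817]
pinwheel 381 [array([0.6039, 0.2778]), array([67.9388, 16.772 ]), np.float32(0.0974)] 0.1814 [0.6034 0.2748]
succ 985 [array([ 0.4564, -0.2922]), array([79.6816, 82.136 ]), np.float32(-0.3502)] 0.0669 [ 0.457  -0.2885]
dino 276 [array([0.6387, 0.0632]), array([81.5851, 24.0591]), np.float32(0.344)] 0.1515 [0.6367 0.0616]
jar4 838 [array([ 0.6117, -0.286 ]), array([71.2699, 72.7274]), np.float32(-0.1144)] 0.1028 [ 0.611  -0.2847]
jar1 851 [array([ 0.7393, -0.2105]), array([73.016 , 73.4464]), np.float32(-0.0765)] 0.1027 [ 0.7384 -0.2099]
```

View pics/crop1.png

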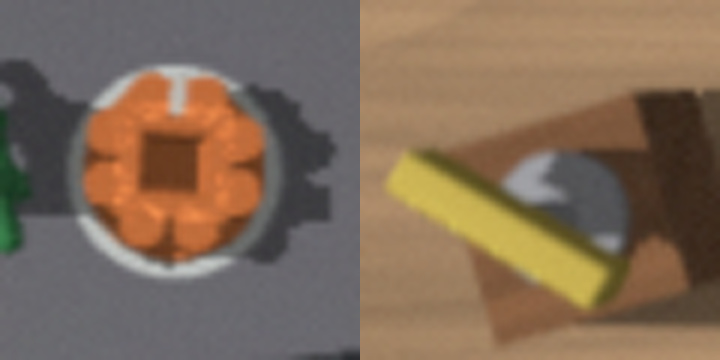

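The knob crop shows the white mark pointing almost straight up, so the recess yaw is about 0. The key bar is 89 x 18 mm, with its yaw at 1.065. All the measured sizes match the ones given. Jars considered: (398,125), (441,131), (484,161), (432,182). The last one is meant, being nearest the base at world (0.612,-0.286), and the arm won't go near it. Moving above the key.

Emit:
{"fn": "play_rows", "kwargs": {"deltas": [[0.028, -0.02, 0, 0, 0, -0.14], [0.028, -0.02, 0, 0, 0, -0.14], [0.028, -0.02, 0, 0, 0, -0.14], [0.028, -0.02, 0, 0, 0, -0.14], [0.028, -0.02, 0, 0, 0, -0.14], [0.028, -0.02, 0, 0, 0, -0.14], [0.028, -0.02, 0, 0, 0, -0.14], [0.028, -0.02, 0, 0, 0, -0.14]], "jaw": -1}}

```text
t: 0.9
tcp_pos: [0.4466, 0.3423, 0.231]
orientation: [-0.0, 0.696, 0.718, -0.0]
force: [0.3, 1.0, 0.1]
finger_gap: 1.0
grip_force: 0.0
```

Emit:
{"fn": "play_rows", "kwargs": {"deltas": [[0, 0, 0, 0, 0, -0.14], [0, 0, 0, 0, 0, -0.14], [0, 0, 0, 0, 0, -0.13], [0, 0, 0, 0, 0, -0.132], [0, 0, 0, 0, 0, 0], [0, 0, 0, 0, 0, 0]]}}

```text
t: 1.5
tcp_pos: [0.4456, 0.3433, 0.2311]
orientation: [0.0, 0.861, 0.509, -0.0]
force: [0.3, -1.5, -1.0]
finger_gap: 0.998
grip_force: 0.0
```

```bash
python3 - <<'E'
from workcell import *
from h import *
c=get_calibration('wrist');s=observe();print(s['tcp_pos'],s['orientation'],s['joint_positions'],s['finger_gap'])
p,d=read_camera('wrist');cv2.imwrite('pics/w1.png',p[:,:,::-1])
np.savez('w1.npz',p=p,d=d,**c)
q=px(mask(p,(22,120,90),(32,255,255)));D=d[q[:,1].astype(int),q[:,0].astype(int)];P=withd(c,q,D)
k=abs(P[:,2]-.132)<.006
print(k.sum(),np.median(P[k,2]),yawrect(onz(c,q[k],.132)))
E
```

```text
[0.4455839  0.34332285 0.23107504] [ 1.18656990e-05  8.60594640e-01  5.09290507e-01 -2.11550852e-04] [5.91381278e-01 3.28204437e-01 1.48443424e+00 4.32362418e-07
 1.32937774e+00 1.09345714e+00] 0.9983361708802712
1880 0.13270003628452554 (array([0.44493338, 0.34413309]), (88.0649642944336, 17.614431381225586), np.float32(1.0709653))
```

View pics/w1.png

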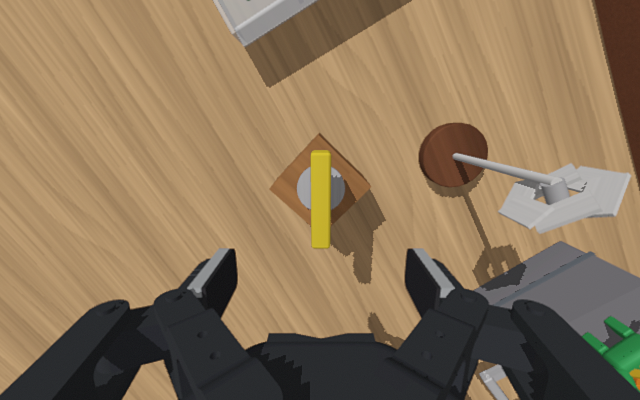

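The wrist view agrees with the top view to within 1 mm: the bar runs vertically through (320,200), midway between the fingers. Descending and gripping.

Emit:
{"fn": "play_rows", "kwargs": {"deltas": [[0, 0.001, -0.03, 0, 0, 0], [0, 0, -0.03, 0, 0, 0], [0, 0, -0.03, 0, 0, 0], [0, 0, -0.025, 0, 0, 0], [0, 0, -0.014, 0, 0, 0], [0, 0, 0, 0, 0, 0]]}}

```text
t: 2.15
tcp_pos: [0.4451, 0.344, 0.1008]
orientation: [0.0, 0.861, 0.508, -0.001]
force: [0.4, -0.9, 0.5]
finger_gap: 1.005
grip_force: 0.0
```

Emit:
{"fn": "play_rows", "kwargs": {"deltas": [[0, 0, 0, 0, 0, 0], [0, 0, 0, 0, 0, 0], [0, 0, 0, 0, 0, 0], [0, 0, 0, 0, 0, 0], [0, 0, 0, 0, 0, 0], [0, 0, 0, 0, 0, 0], [0, 0, 0, 0, 0, 0], [0, 0, 0, 0, 0, 0]], "jaw": 1, "squeeze": 70}}

```text
t: 2.95
tcp_pos: [0.446, 0.3445, 0.1029]
orientation: [0.0, 0.862, 0.508, 0.001]
force: [0.4, -1.4, 6.1]
finger_gap: 0.2
grip_force: 69.3
```

Emit:
{"fn": "play_rows", "kwargs": {"deltas": [[0, 0, 0.01, 0, 0, 0], [0, 0, 0.02, 0, 0, 0], [0, 0, 0.03, 0, 0, 0], [0, 0, 0.03, 0, 0, 0], [0, 0, 0.03, 0, 0, 0], [0, 0, 0.03, 0, 0, 0], [0, 0, 0.025, 0, 0, 0], [0, 0, 0.015, 0, 0, 0]]}}

```text
t: 3.75
tcp_pos: [0.4456, 0.3444, 0.2948]
orientation: [-0.0, 0.862, 0.508, 0.001]
force: [-0.1, 0.6, -3.5]
finger_gap: 0.199
grip_force: 68.6
```

Emit:
{"fn": "play_rows", "kwargs": {"deltas": [[0.005, -0.045, 0, 0, 0, 0.065], [0.01, -0.045, 0, 0, 0, 0.065], [0.01, -0.045, 0, 0, 0, 0.065], [0.01, -0.045, 0, 0, 0, 0.065], [0.015, -0.045, 0, 0, 0, 0.065], [0.015, -0.045, 0, 0, 0, 0.065], [0.015, -0.045, 0, 0, 0, 0.065], [0.015, -0.035, 0, 0, 0, 0.045]]}}

```text
t: 4.55
tcp_pos: [0.5406, -0.0081, 0.2927]
orientation: [-0.0, 0.709, 0.706, -0.0]
force: [1.2, 0.3, -2.0]
finger_gap: 0.197
grip_force: 68.8
```

```bash
python3 - <<'E'
from workcell import *
from h import *
c=get_calibration('wrist');s=observe();print(s['t'],s['tcp_pos'],s['orientation'],s['joint_positions'],s['finger_gap'],s['grip_force'],s['force'])
p,d=read_camera('wrist');cv2.imwrite('pics/w2.png',p[:,:,::-1])
np.savez('w2.npz',p=p,d=d,**c)
E
```

```text
4.55 [ 0.54062808 -0.00810846  0.29266379] [-5.84511870e-05  7.08652742e-01  7.05557419e-01 -1.29592378e-04] [-8.26851081e-02  2.39172209e-01  1.45545839e+00 -1.22601606e-04
  1.44721904e+00 -7.82925286e-02] 0.19679021385604936 68.78517866134644 [ 1.15222357  0.26815666 -1.9558124 ]
```

View pics/w2.png

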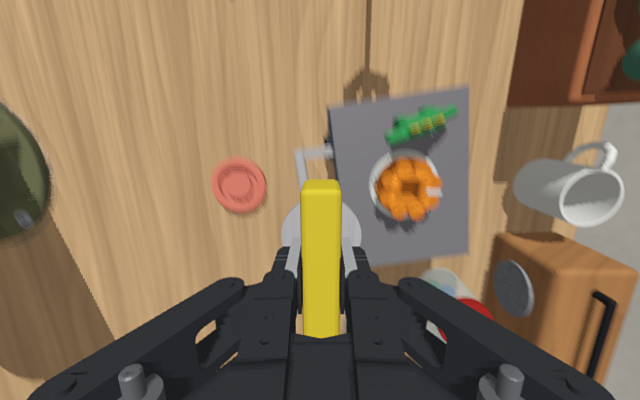

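The knob is in view at (408,187) with its recess at (411,188) and the white mark at (434,191). The dinosaur at (422,123) is clear. Measuring the recess centre and yaw.

```bash
python3 - <<'E'
from h import *
def an(f,roi):
    T=np.load(f);p,d=T['p'],T['d']
    x0,y0,x1,y1=roi;v,u=np.mgrid[y0:y1,x0:x1];q=np.c_[u.ravel(),v.ravel()];P=withd(T,q,d[q[:,1],q[:,0]])
    col=cv2.cvtColor(p,cv2.COLOR_RGB2HSV)[q[:,1],q[:,0]]
    top=(abs(P[:,2]-.136)<.005);A=onz(T,q[top],.136)
    print(f,'top n',top.sum(),'z',np.median(P[top,2]),'hist',np.histogram(P[:,2],bins=[.09,.105,.112,.115,.12,.125,.13,.134,.139,.15])[0])
    print(' circ',cv2.minEnclosingCircle(A[:,:2].astype(np.float32)))
    cc=A[:,:2].mean(0)
    low=(P[:,2]<.13)&(np.linalg.norm(onz(T,q,.136)[:,:2]-[.635,-.007],axis=1)<.018)
    print(' recess rect',low.sum(),yawrect(onz(T,q[low],.136)))
    w=top&(col[:,1]<90)&(col[:,2]>120);W=onz(T,q[w],.136);print(' mark',w.sum(),W[:,:2].mean(0))
    # lid rect
T=np.load('w2.npz')
an('w2.npz',(365,145,450,230)); an('top0.npz',(285,145,335,195))
T=np.load('w2.npz');v,u=np.mgrid[60:290,320:480];q=np.c_[u.ravel(),v.ravel()];P=withd(T,q,T['d'][q[:,1],q[:,0]])
k=abs(P[:,2]-.11)<.006;print('lid',np.median(P[k,2]),yawrect(onz(T,q[k],.11)))
p=T['p'][140:235,360:460];cv2.imwrite('pics/c2.png',cv2.resize(p,None,fx=6,fy=6,interpolation=cv2.INTER_CUBIC)[:,:,::-1])
# key bar orientation in hand
q=px(mask(T['p'],(22,120,90),(32,255,255)));P=withd(T,q,T['d'][q[:,1].astype(int),q[:,0].astype(int)]);z=np.median(P[:,2]);k=abs(P[:,2]-z)<.008;A=P[k]
print('bar',z,yawrect(A));G=np.c_[A[:,:2],np.ones(len(A))];print('slope',np.linalg.lstsq(G,A[:,2],rcond=None)[0])
E
```

```text
w2.npz top n 2357 z 0.13670678633100453 hist [   0 3786  341  441  104  128  113 2273    1]
 circ ((0.6343994736671448, -0.007408646866679192), 0.03468204662203789)
 recess rect 282 (array([ 0.6342132 , -0.00668189]), (17.78520393371582, 19.0930118560791), np.float32(-0.005094504))
 mark 127 [ 0.65642902 -0.00267315]
top0.npz top n 568 z 0.1358752731141155 hist [   2 1563  218  107   18   13   72  489    8]
 circ ((0.6361507177352905, -0.0071205515414476395), 0.034067653119564056)
 recess rect 79 (array([ 0.63497742, -0.00715014]), (17.52665138244629, 19.588239669799805), np.float32(-1.5638977))
 mark 20 [ 0.66164047 -0.00595596]
lid 0.11081944869305088 (array([ 0.63543323, -0.00769017]), (150.0242919921875, 200.3623046875), np.float32(-1.4320831))
bar 0.3224002298849937 (array([ 0.54018213, -0.00146609]), (17.91020965576172, 74.75991821289062), np.float32(-1.5707654))
slope [-0.00290503 -0.01275314  0.32387973]
```

View pics/c2.png

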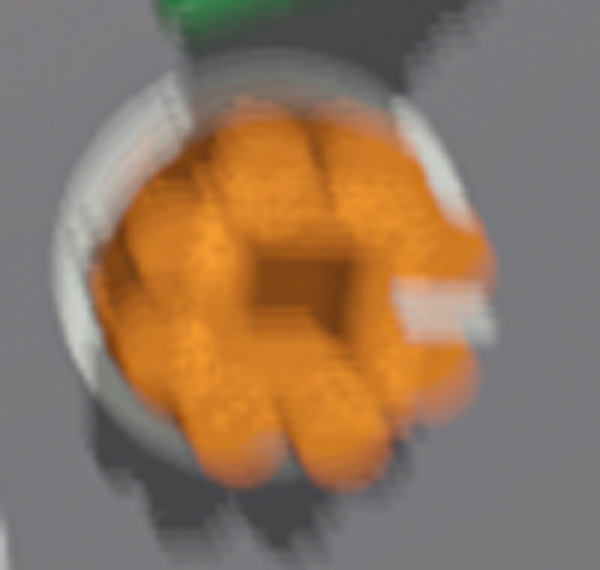

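The picture was slightly blurred by motion. I'll let the arm rest and measure again.

Emit:
{"fn": "play_rows", "kwargs": {"deltas": [[0.03, 0, 0, 0, 0, 0], [0, 0, 0, 0, 0, 0], [0, 0, 0, 0, 0, 0], [0, 0, 0, 0, 0, 0], [0, 0, 0, 0, 0, 0]]}}

```text
t: 5.1
tcp_pos: [0.5702, -0.0054, 0.2927]
orientation: [0.0, 0.709, 0.705, 0.0]
force: [-0.0, 0.3, -2.4]
finger_gap: 0.2
grip_force: 69.7
```

```bash
python3 - <<'E'
from workcell import *
from h import *
T=get_calibration('wrist');s=observe();print(s['tcp_pos'],s['orientation'])
p,d=read_camera('wrist');np.savez('w3.npz',p=p,d=d,**T)
v,u=np.mgrid[100:290,300:480];q=np.c_[u.ravel(),v.ravel()];B=onz(T,q,.136);P=withd(T,q,d[q[:,1],q[:,0]])
r=np.linalg.norm(B[:,:2]-[.635,-.007],axis=1);col=cv2.cvtColor(p,cv2.COLOR_RGB2HSV)[q[:,1],q[:,0]]
top=(r<.045)&(abs(P[:,2]-.136)<.005);print('z',np.median(P[top,2]),'circ',cv2.minEnclosingCircle(B[top,:2].astype(np.float32)))
low=(r<.018)&(P[:,2]<.131);print('recess',low.sum(),yawrect(B[low]))
w=top&(col[:,1]<100)&(col[:,2]>120)&(r>.015);m=B[w,:2].mean(0);print('mark',w.sum(),m, yawrect(B[w]))
k=abs(P[:,2]-.11)<.006;print('lid',yawrect(onz(T,q[k],.11)))
q=px(mask(p,(22,120,90),(32,255,255)));P=withd(T,q,d[q[:,1].astype(int),q[:,0].astype(int)]);z=np.median(P[:,2]);A=P[abs(P[:,2]-z)<.006]
print('bar',z,yawrect(A),'ymax',A[:,1].max(),'xmean',A[A[:,1]>.01,0].mean())
E
```

```text
[ 0.57019318 -0.00536527  0.29266956] [1.04394743e-04 7.09065650e-01 7.05142457e-01 9.25881580e-05]
z 0.13676192531283043 circ ((0.6348959803581238, -0.0074338652193546295), 0.034414682537317276)
recess 293 (array([ 0.63468689, -0.00681318]), (19.03851890563965, 18.839296340942383), np.float32(1.511485))
mark 79 [ 0.6607147  -0.00879611] (array([0.66117145, 0.00235189]), (32.40306091308594, 15.771974563598633), np.float32(1.5199242))
lid (array([ 0.63593585, -0.00768918]), (150.99380493164062, 200.05422973632812), np.float32(-1.4358189))
bar 0.3223875407646886 (array([0.56971954, 0.00163247]), (74.4153823852539, 17.864269256591797), np.float32(1.5675828)) ymax 0.038857727782916275 xmean 0.5698927812654966
```

Target: recess at (0.635,-0.007) with yaw about -0.03, and the key tip at z≈0.198. Moving over it and lowering to just above the mouth.

Emit:
{"fn": "play_rows", "kwargs": {"deltas": [[0.03, -0.001, 0, 0, 0, -0.025], [0.025, 0, 0, 0, 0, 0], [0.01, 0, -0.015, 0, 0, 0], [0, 0, -0.02, 0, 0, 0], [0, 0, -0.015, 0, 0, 0], [0, 0, 0, 0, 0, 0], [0, 0, 0, 0, 0, 0], [0, 0, 0, 0, 0, 0]]}}

```text
t: 5.95
tcp_pos: [0.6359, -0.0066, 0.2437]
orientation: [0.001, 0.718, 0.696, 0.001]
force: [0.3, -0.2, -2.0]
finger_gap: 0.2
grip_force: 69.8
```

Emit:
{"fn": "play_rows", "kwargs": {"deltas": [[0, 0, -0.006, 0, 0, 0], [0, 0, -0.005, 0, 0, 0], [0, 0, -0.004, 0, 0, 0], [0, 0, -0.003, 0, 0, 0], [0, 0, -0.002, 0, 0, 0], [0, 0, 0, 0, 0, 0]]}}

```text
t: 6.55
tcp_pos: [0.6356, -0.0066, 0.2219]
orientation: [-0.0, 0.718, 0.696, -0.0]
force: [0.9, -0.6, -1.9]
finger_gap: 0.199
grip_force: 69.9
```

Emit:
{"fn": "play_rows", "kwargs": {"deltas": [[0, 0, -0.004, 0, 0, 0], [0, 0, -0.003, 0, 0, 0], [0, 0, -0.002, 0, 0, 0], [0, 0, 0, 0, 0, 0], [0, 0, 0, 0, 0, 0], [0, 0, 0, 0, 0, 0]]}}

```text
t: 7.15
tcp_pos: [0.6357, -0.0067, 0.2135]
orientation: [0.0, 0.718, 0.696, 0.0]
force: [-0.1, -0.0, -2.0]
finger_gap: 0.198
grip_force: 69.9
```

Emit:
{"fn": "play_rows", "kwargs": {"deltas": [[0, 0, 0, 0, 0, -0.1], [0, 0, 0, 0, 0, -0.1], [0, 0, 0, 0, 0, -0.1], [0, 0, 0, 0, 0, -0.1], [0, 0, 0, 0, 0, -0.1], [0, 0, 0, 0, 0, -0.1], [0, 0, 0, 0, 0, -0.1], [0, 0, 0, 0, 0, -0.1]], "squeeze": 100}}

```text
t: 7.95
tcp_pos: [0.6364, -0.0068, 0.2136]
orientation: [0.001, 0.933, 0.36, 0.001]
force: [6.3, -1.0, -4.7]
finger_gap: 0.191
grip_force: 100.1
```

Emit:
{"fn": "play_rows", "kwargs": {"deltas": [[0, 0, 0, 0, 0, -0.1], [0, 0, 0, 0, 0, -0.1], [0, 0, 0, 0, 0, -0.1], [0, 0, 0, 0, 0, -0.1], [0, 0, 0, 0, 0, 0], [0, 0, 0, 0, 0, 0]]}}

```text
t: 8.55
tcp_pos: [0.6365, -0.007, 0.2136]
orientation: [0.001, 0.986, 0.169, 0.001]
force: [6.2, -2.7, -4.1]
finger_gap: 0.193
grip_force: 100.2
```

```bash
python3 - <<'E'
from workcell import *
s=observe();print(s['tcp_pos'],s['orientation'],s['moment'],s['force'],s['joint_positions'])
E
```

```text
[ 0.63650365 -0.00703677  0.21362521] [6.12365794e-04 9.85630873e-01 1.68906929e-01 1.36253133e-03] [-0.55527867 -1.5525235   0.08226486] [ 6.20652826 -2.69672701 -4.14965895] [-6.83738618e-02  5.06456750e-01  1.27536099e+00 -5.60245020e-04
  1.35683790e+00  1.16309912e+00]
```

Emit:
{"fn": "play_rows", "kwargs": {"deltas": [[0, 0, 0, 0, 0, -0.05], [0, 0, 0, 0, 0, -0.05], [0, 0, 0, 0, 0, -0.03], [0, 0, 0, 0, 0, -0.03], [0, 0, 0, 0, 0, 0], [0, 0, 0, 0, 0, 0]]}}

```text
t: 9.15
tcp_pos: [0.6365, -0.0072, 0.2136]
orientation: [0.001, 0.996, 0.09, 0.001]
force: [5.7, -3.4, -4.8]
finger_gap: 0.189
grip_force: 100.1
```

```bash
python3 - <<'E'
from workcell import *
s=observe();print(s['tcp_pos'],s['orientation'],s['moment'],s['force'],s['joint_positions'])
E
```

```text
[ 0.63651458 -0.00719206  0.21361703] [6.61329809e-04 9.95969620e-01 8.96775984e-02 1.41664213e-03] [-0.72414039 -1.63599192  0.10808602] [ 5.65780594 -3.36800173 -4.77180931] [-6.84962718e-02  5.06462900e-01  1.27537119e+00 -8.79571101e-04
  1.35675228e+00  1.32288891e+00]
```

Emit:
{"fn": "play_rows", "kwargs": {"deltas": [[0, 0, 0, 0, 0, -0.04], [0, 0, 0, 0, 0, -0.04], [0, 0, 0, 0, 0, -0.02], [0, 0, 0, 0, 0, 0], [0, 0, 0, 0, 0, 0]]}}

```text
t: 9.65
tcp_pos: [0.6365, -0.0072, 0.2137]
orientation: [0.001, 0.999, 0.04, 0.001]
force: [6.3, -3.8, -4.4]
finger_gap: 0.19
grip_force: 100.5
```

```bash
python3 - <<'E'
from workcell import *
from h import *
T=get_calibration('wrist');s=observe();print(s['tcp_pos'],s['orientation'],s['moment'],s['force'])
p,d=read_camera('wrist');np.savez('w4.npz',p=p,d=d,**T);cv2.imwrite('pics/w4.png',p[:,:,::-1])
q=px(mask(p,(22,120,90),(32,255,255)));P=withd(T,q,d[q[:,1].astype(int),q[:,0].astype(int)]);z=np.median(P[:,2]);A=P[abs(P[:,2]-z)<.006]
print('bar',z,yawrect(A))
E
```

```text
[ 0.63654235 -0.00720128  0.21365775] [7.27691544e-04 9.99188849e-01 4.02353887e-02 1.49279765e-03] [-0.83061817 -1.66755723  0.8272423 ] [ 6.31553018 -3.78554988 -4.43045597]
bar 0.24335396541449372 (array([ 0.64193805, -0.00587909]), (75.0317153930664, 18.371631622314453), np.float32(0.09448056))
```

View pics/w4.png

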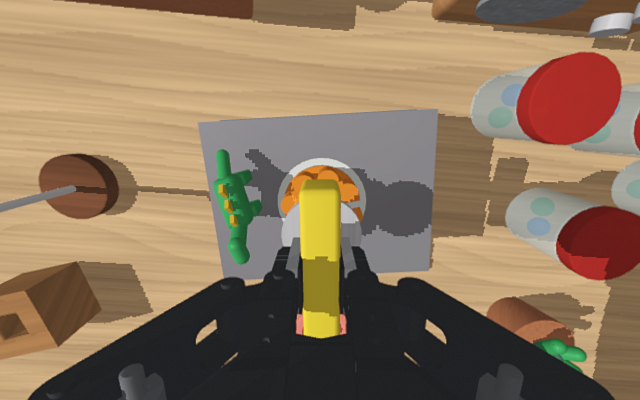

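The wrist moment jumped to 0.83 N m, so the knob is at its stop. Backing off slightly to relax, then lifting out.

Emit:
{"fn": "play_rows", "kwargs": {"deltas": [[0, 0, 0, 0, 0, 0.05], [0, 0, 0, 0, 0, 0.05], [0, 0, 0.005, 0, 0, 0], [0, 0, 0.01, 0, 0, 0], [0, 0, 0.015, 0, 0, 0], [0, 0, 0.02, 0, 0, 0], [0, 0, 0.02, 0, 0, 0], [0, 0, 0.015, 0, 0, 0]]}}

```text
t: 10.5
tcp_pos: [0.6358, -0.0067, 0.2999]
orientation: [0.0, 0.996, 0.09, 0.001]
force: [0.1, 1.2, -2.6]
finger_gap: 0.192
grip_force: 100.5
```

```bash
python3 - <<'E'
from workcell import *
from h import *
s=observe();print(s['tcp_pos'],s['orientation'],s['moment'],s['force'])
p,d=read_camera('top');T=get_calibration('top');np.savez('top1.npz',p=p,d=d,**T)
c=lambda a,b,e,f,k:cv2.resize(p[b:f,a:e],None,fx=k,fy=k,interpolation=cv2.INTER_CUBIC)
cv2.imwrite('pics/t1.png',c(240,110,380,240,5)[:,:,::-1])
v,u=np.mgrid[195:232,280:350];q=np.c_[u.ravel(),v.ravel()];P=withd(T,q,d[q[:,1],q[:,0]]);print('handle',P[abs(P[:,2]-.092)<.006].mean(0))
E
```

```text
[ 0.63576505 -0.006679    0.29989349] [1.15463393e-04 9.95962775e-01 8.97643180e-02 7.09780867e-04] [-0.00946286  0.04518381 -0.00653745] [ 0.05587132  1.16038945 -2.64513774]
handle [nan nan nan]<stdin>:7: RuntimeWarning: Mean of empty slice.
  ret = um.true_divide(
```

View pics/t1.png

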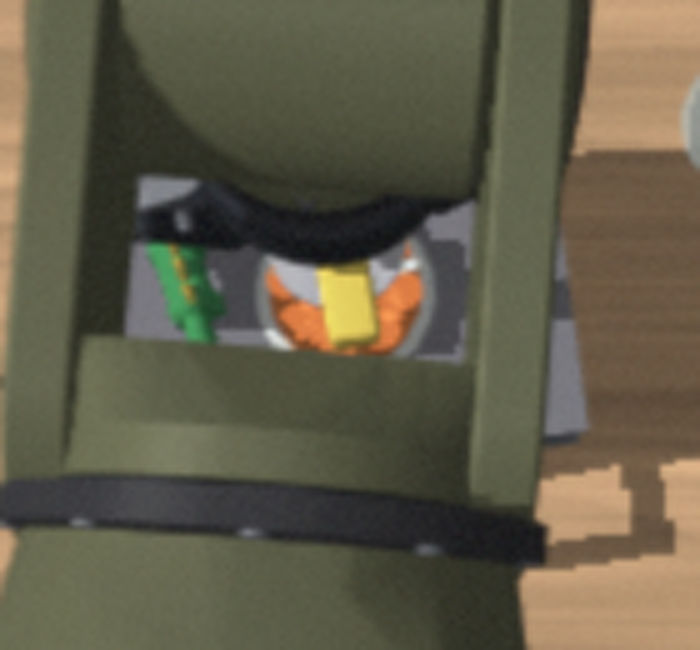

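The knob mark now points right in the image, near (412,262) in the crop, which is clockwise. The wrist forces are free. Carrying the key back to the stand.

Emit:
{"fn": "play_rows", "kwargs": {"deltas": [[-0.035, 0.015, 0, 0, 0, 0.015], [-0.035, 0.03, 0, 0, 0, 0.015], [-0.03, 0.035, 0, 0, 0, 0.015], [-0.025, 0.04, 0, 0, 0, 0.015], [-0.02, 0.04, 0, 0, 0, 0.015], [-0.02, 0.04, 0, 0, 0, 0.015], [-0.015, 0.045, 0, 0, 0, 0.015], [-0.011, 0.045, 0, 0, 0, 0.01]]}}

```text
t: 11.35
tcp_pos: [0.4434, 0.2849, 0.2984]
orientation: [-0.0, 0.989, 0.147, 0.0]
force: [1.3, -0.6, -2.7]
finger_gap: 0.195
grip_force: 100.5
```

Emit:
{"fn": "play_rows", "kwargs": {"deltas": [[0, 0.045, 0, 0, 0, 0], [0, 0.016, 0, 0, 0, 0], [0, 0, -0.04, 0, 0, 0], [0, 0, -0.04, 0, 0, 0], [0, 0, -0.03, 0, 0, 0], [0, 0, 0, 0, 0, 0], [0, 0, 0, 0, 0, 0], [0, 0, 0, 0, 0, 0]]}}

```text
t: 12.15
tcp_pos: [0.4454, 0.3447, 0.1904]
orientation: [-0.001, 0.989, 0.147, 0.001]
force: [-0.5, 0.5, -1.9]
finger_gap: 0.194
grip_force: 100.4
```

```bash
python3 - <<'E'
from workcell import *
from h import *
T=get_calibration('wrist');s=observe();print(s['tcp_pos'],s['orientation'],s['force'])
p,d=read_camera('wrist')
q=px(mask(p,(22,120,90),(32,255,255)));P=withd(T,q,d[q[:,1].astype(int),q[:,0].astype(int)]);z=np.median(P[:,2]);A=P[abs(P[:,2]-z)<.006]
print('bar',z,yawrect(A));G=np.c_[A[:,:2]-A[:,:2].mean(0),np.ones(len(A))];print('slope',np.linalg.lstsq(G,A[:,2],rcond=None)[0])
R=np.array([np.cos(.18),np.sin(.18)]);
e=A[:,:2]@np.array([np.cos(.296),np.sin(.296)]);print('ends',e.min(),e.max(), 'tcp',s['tcp_pos'][:2]@np.array([np.cos(.296),np.sin(.296)]))
E
```

```text
[0.44542596 0.34466491 0.19044046] [-6.75884419e-04  9.89168620e-01  1.46774994e-01  1.44448186e-03] [-0.53033728  0.46856714 -1.86165674]
bar 0.22010611929726714 (array([0.45101309, 0.34717642]), (74.31507110595703, 17.888507843017578), np.float32(0.2977544))
slope [-0.00534413 -0.00400616  0.22004369]
ends 0.49550939383727827 0.5698191391621278 tcp 0.5265923421038999
```

Emit:
{"fn": "play_rows", "kwargs": {"deltas": [[0.001, -0.0005, -0.015, 0, 0, 0], [0, 0, -0.015, 0, 0, 0], [0, 0, -0.015, 0, 0, 0], [0, 0, -0.015, 0, 0, 0], [0, 0, -0.012, 0, 0, 0], [0, 0, -0.008, 0, 0, 0], [0, 0, -0.004, 0, 0, 0], [0, 0, 0, 0, 0, 0]]}}

```text
t: 13.0
tcp_pos: [0.4457, 0.3439, 0.1043]
orientation: [0.0, 0.989, 0.147, -0.0]
force: [0.1, -0.1, -2.2]
finger_gap: 0.192
grip_force: 100.5
```

Emit:
{"fn": "play_rows", "kwargs": {"deltas": [[0, 0, -0.001, 0, 0, 0], [0, 0, -0.001, 0, 0, 0], [0, 0, 0, 0, 0, 0], [0, 0, 0, 0, 0, 0]]}}

```text
t: 13.4
tcp_pos: [0.446, 0.3441, 0.103]
orientation: [-0.0, 0.989, 0.147, 0.001]
force: [-0.4, -0.9, 4.2]
finger_gap: 0.188
grip_force: 101.3
```

The collar is touching the stand (+4 N). Releasing.

Emit:
{"fn": "play_rows", "kwargs": {"deltas": [[0, 0, 0, 0, 0, 0], [0, 0, 0, 0, 0, 0], [0, 0, 0, 0, 0, 0], [0, 0, 0, 0, 0, 0], [0, 0, 0, 0, 0, 0], [0, 0, 0, 0, 0, 0], [0, 0, 0, 0, 0, 0], [0, 0, 0, 0, 0, 0]], "jaw": -1, "squeeze": 20}}

```text
t: 14.2
tcp_pos: [0.4456, 0.3438, 0.1023]
orientation: [-0.0, 0.989, 0.147, -0.0]
force: [0.5, 0.7, -0.3]
finger_gap: 0.998
grip_force: 0.0
```

Emit:
{"fn": "play_rows", "kwargs": {"deltas": [[0, 0, 0.01, 0, 0, 0], [0, 0, 0.02, 0, 0, 0], [0, 0, 0.03, 0, 0, 0], [0, 0, 0.03, 0, 0, 0], [0, 0, 0.03, 0, 0, 0], [0, 0, 0.03, 0, 0, 0], [0, 0, 0, 0, 0, 0], [0, 0, 0, 0, 0, 0]]}}

```text
t: 15.0
tcp_pos: [0.4457, 0.3439, 0.2531]
orientation: [-0.0, 0.989, 0.147, 0.001]
force: [0.3, -0.1, -0.0]
finger_gap: 1.001
grip_force: 0.0
```

```bash
python3 - <<'E'
from workcell import *
from h import *
T=get_calibration('wrist');s=observe();print(s['t'],s['tcp_pos'],s['orientation'],s['force'])
p,d=read_camera('wrist');cv2.imwrite('pics/w5.png',p[:,:,::-1])
q=px(mask(p,(22,120,90),(32,255,255)));P=withd(T,q,d[q[:,1].astype(int),q[:,0].astype(int)]);z=np.median(P[:,2]);A=P[abs(P[:,2]-z)<.006]
print('bar',z,yawrect(A));G=np.c_[A[:,:2]-A[:,:2].mean(0),np.ones(len(A))];print('slope',np.linalg.lstsq(G,A[:,2],rcond=None)[0])
E
```

```text
15.0 [0.44565818 0.3438666  0.25306536] [-2.89009148e-04  9.89153539e-01  1.46883688e-01  6.11800914e-04] [ 0.28217922 -0.07074309 -0.00169804]
bar 0.13239695748579067 (array([0.44411685, 0.34434448]), (89.22811889648438, 17.95804786682129), np.float32(0.28976268))
slope [-0.00269551 -0.00746547  0.13255884]
```

View pics/w5.png

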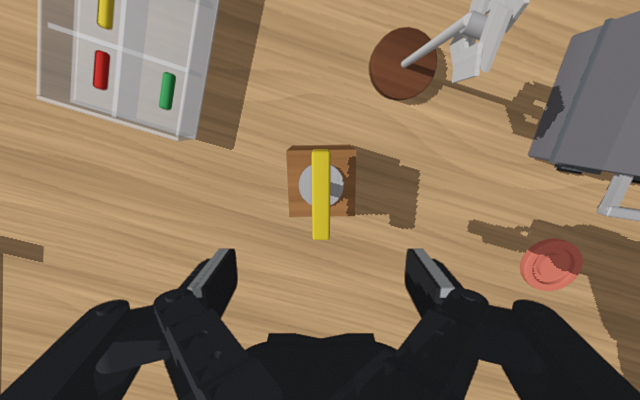

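The key stands upright in the stand at (320,190), with its top at 0.132 and centred. Now to the handle.

Emit:
{"fn": "play_rows", "kwargs": {"deltas": [[0.005, -0.04, 0, 0, 0, 0.14], [0.01, -0.046, 0, 0, 0, 0.14], [0.01, -0.046, 0, 0, 0, 0.14], [0.01, -0.046, 0, 0, 0, 0.14], [0.01, -0.046, 0, 0, 0, 0.14], [0.01, -0.046, 0, 0, 0, 0.14], [0.01, -0.046, 0, 0, 0, 0.14], [0.009, -0.046, 0, 0, 0, 0.14]], "jaw": 0.15}}

```text
t: 15.85
tcp_pos: [0.5169, -0.0054, 0.2514]
orientation: [-0.001, 0.772, 0.635, -0.001]
force: [0.7, 0.2, 0.2]
finger_gap: 0.425
grip_force: 0.0
```

Emit:
{"fn": "play_rows", "kwargs": {"deltas": [[0, -0.005, 0, 0, 0, 0.14], [0, 0, 0, 0, 0, 0.14], [0, 0, 0, 0, 0, 0.013], [0, 0, 0, 0, 0, 0], [0, 0, 0, 0, 0, 0], [0, 0, 0, 0, 0, 0]]}}

```text
t: 16.45
tcp_pos: [0.5171, -0.0082, 0.2522]
orientation: [-0.0, 0.674, 0.739, -0.0]
force: [0.4, -0.5, 0.3]
finger_gap: 0.424
grip_force: 0.0
```

```bash
python3 - <<'E'
from workcell import *
from h import *
T=get_calibration('wrist');s=observe();print(s['t'],s['tcp_pos'],s['orientation'],s['finger_gap'])
p,d=read_camera('wrist');cv2.imwrite('pics/w6.png',p[:,:,::-1])
v,u=np.mgrid[0:400,0:640];q=np.c_[u.ravel(),v.ravel()];P=withd(T,q,d[q[:,1],q[:,0]])
b=P[:,:2]-[.6355,-.0072];cy,sy=np.cos(.137),np.sin(.137);L=np.c_[b@[cy,sy],b@[-sy,cy]]
k=(abs(P[:,2]-.092)<.005)&(L[:,0]<-.08)&(L[:,0]>-.16)&(abs(L[:,1])<.08);print('handle',k.sum(),np.median(P[k,2]),yawrect(P[k]),L[k].min(0),L[k].max(0))
k=k&(abs(L[:,1])<.04);print('bar x local',L[k,0].min(),L[k,0].max())
E
```

```text
16.45 [ 0.51711704 -0.00823227  0.25217958] [-9.16071137e-05  6.74050822e-01  7.38684963e-01 -7.91187981e-05] 0.4242492699963223
handle 1557 0.09216413131578943 (array([ 0.53407727, -0.02125725]), (43.62925720214844, 110.35187530517578), np.float32(-1.4321396)) [-0.12415808 -0.05522403] [-0.08050346  0.05508162]
bar x local -0.12415807847736877 -0.11208295955484048
```

View pics/w6.png

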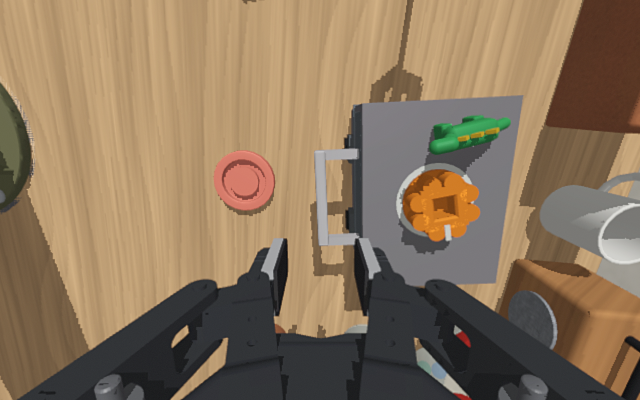

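The handle is at (322,197), the knob mark now points to (448,232), and the mold at (244,181) is clear. Fine-aligning and descending.

Emit:
{"fn": "play_rows", "kwargs": {"deltas": [[0.0015, -0.015, 0, 0, 0, 0.045], [0, 0, -0.03, 0, 0, 0], [0, 0, -0.03, 0, 0, 0], [0, 0, -0.03, 0, 0, 0], [0, 0, 0, 0, 0, 0], [0, 0, 0, 0, 0, 0]]}}

```text
t: 17.1
tcp_pos: [0.5189, -0.0235, 0.1631]
orientation: [0.0, 0.657, 0.754, 0.0]
force: [-0.7, 0.3, 0.3]
finger_gap: 0.427
grip_force: 0.0
```

Emit:
{"fn": "play_rows", "kwargs": {"deltas": [[0, 0, -0.025, 0, 0, 0], [0, 0, -0.025, 0, 0, 0], [0, 0, -0.02, 0, 0, 0], [0, 0, -0.015, 0, 0, 0], [0, 0, -0.012, 0, 0, 0], [0, 0, 0, 0, 0, 0]]}}

```text
t: 17.7
tcp_pos: [0.5193, -0.0236, 0.0658]
orientation: [0.0, 0.657, 0.754, 0.0]
force: [-0.8, -0.6, -0.3]
finger_gap: 0.422
grip_force: 0.0
```

Emit:
{"fn": "play_rows", "kwargs": {"deltas": [[0, 0, 0, 0, 0, 0], [0, 0, 0, 0, 0, 0], [0, 0, 0, 0, 0, 0], [0, 0, 0, 0, 0, 0], [0, 0, 0, 0, 0, 0]], "jaw": 1, "squeeze": 40}}

```text
t: 18.2
tcp_pos: [0.5192, -0.0236, 0.0664]
orientation: [0.001, 0.657, 0.754, 0.0]
force: [-1.2, 0.2, 7.4]
finger_gap: 0.131
grip_force: 42.2
```

Emit:
{"fn": "play_rows", "kwargs": {"deltas": [[-0.005, -0.0007, 0, 0, 0, 0], [-0.01, -0.0014, 0, 0, 0, 0], [-0.012, -0.0016, 0, 0, 0, 0], [-0.012, -0.0016, 0, 0, 0, 0], [-0.012, -0.0016, 0, 0, 0, 0], [-0.012, -0.0016, 0, 0, 0, 0], [-0.008, -0.001, 0, 0, 0, 0], [0, 0, 0, 0, 0, 0]]}}

```text
t: 19.0
tcp_pos: [0.4475, -0.0333, 0.0664]
orientation: [0.001, 0.657, 0.754, 0.0]
force: [-1.8, 0.6, 7.4]
finger_gap: 0.131
grip_force: 42.3
```

Emit:
{"fn": "play_rows", "kwargs": {"deltas": [[-0.004, -0.0005, 0, 0, 0, 0], [-0.003, -0.0004, 0, 0, 0, 0], [-0.002, -0.0003, 0, 0, 0, 0], [0, 0, 0, 0, 0, 0], [0, 0, 0, 0, 0, 0], [0, 0, 0, 0, 0, 0]]}}

```text
t: 19.6
tcp_pos: [0.4399, -0.0343, 0.0664]
orientation: [0.002, 0.657, 0.754, 0.001]
force: [6.0, 1.4, 4.4]
finger_gap: 0.134
grip_force: 42.2
```

At the stop (6 N reaction, 80 mm moved). Releasing with a modest opening and lifting away.

Emit:
{"fn": "play_rows", "kwargs": {"deltas": [[0, 0, 0, 0, 0, 0], [0, 0, 0, 0, 0, 0], [0, 0, 0, 0, 0, 0], [0, 0, 0, 0, 0, 0], [0, 0, 0, 0, 0, 0]], "jaw": 0.2, "squeeze": 20}}

```text
t: 20.1
tcp_pos: [0.4386, -0.0343, 0.0652]
orientation: [-0.0, 0.657, 0.754, -0.0]
force: [-0.2, 0.3, -0.3]
finger_gap: 0.398
grip_force: 0.0
```

Emit:
{"fn": "play_rows", "kwargs": {"deltas": [[0, 0, 0.01, 0, 0, 0], [0, 0, 0.02, 0, 0, 0], [0, 0, 0.03, 0, 0, 0], [0, 0, 0.04, 0, 0, 0], [0, 0, 0.04, 0, 0, 0], [0, 0, 0.03, 0, 0, 0], [-0.04, 0.02, 0.0, 0, 0, 0], [0, 0, 0, 0, 0, 0]]}}

```text
t: 20.9
tcp_pos: [0.3961, -0.0131, 0.2364]
orientation: [0.0, 0.656, 0.754, 0.0]
force: [1.1, -0.1, -0.4]
finger_gap: 0.398
grip_force: 0.0
```

```bash
python3 - <<'E'
from workcell import *
from h import *
s=observe();print(s['t'],s['tcp_pos'],s['force'],s['finger_gap'])
T=get_calibration('wrist');p,d=read_camera('wrist')
v,u=np.mgrid[0:400,0:640];q=np.c_[u.ravel(),v.ravel()];P=withd(T,q,d[q[:,1],q[:,0]])
b=P[:,:2]-[.6355,-.0072];cy,sy=np.cos(.137),np.sin(.137);L=np.c_[b@[cy,sy],b@[-sy,cy]]
k=(abs(P[:,2]-.092)<.005)&(L[:,0]<-.09)&(L[:,0]>-.25)&(abs(L[:,1])<.04);print('bar x local',k.sum(),np.percentile(L[k,0],[1,50,99]))
p,d=read_camera('scene');cv2.imwrite('pics/s2.png',p[:,:,::-1])
E
```

```text
20.9 [ 0.3961257  -0.01311818  0.2364395 ] [ 1.14088732 -0.13206672 -0.35133451] 0.3975050351813076
bar x local 885 [-0.20423474 -0.19696958 -0.15588572]
```

View pics/s2.png

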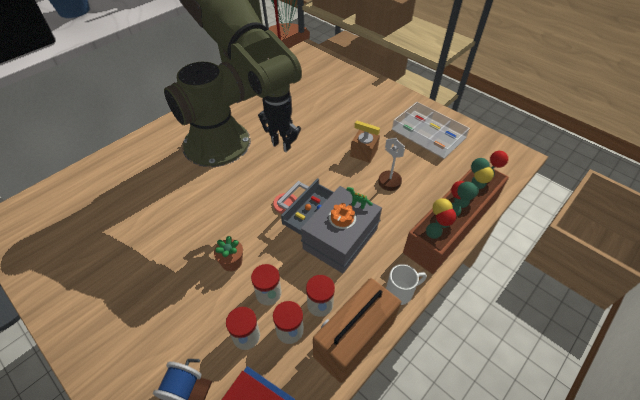

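The drawer is fully open at (308,203): its bar has moved from -0.118 to -0.198, or 80 mm. The key is in its stand at (366,135), and everything else is standing where it was. Handing in.

```bash
python3 -c "
from workcell import *
print(close_job())"
```

```text
the job is handed in; nothing more can be done
None
```

I turned the knob to its stop with the key, stood the key back in its stand, pulled the drawer fully open (80 mm) and handed the job in at about 21 s; no verdict came back.

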